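# Push the ejector set home with the brass drift

## Task

Pull the long brass drift out of its tin and, pressing with its end on the thick middle pin (never with the gripper itself), push the mould's raised ejector set down until it is fully home and its pins are flush with the mould face. Then lower the drift, do not drop it, back into the tin it came from, let go, and leave both tins, their other tools and the rest of the bench as they were.

Things in the scene. Friction and masses are not known exactly. Their poses are not given: they have to be found in the camera images.
- drift_mid (a point): centre of the brass drift: a plain round brass bar 16 mm in diameter, 240 mm long, about 0.41 kg, flat ends, no handle, the longest thing in either tin. It stands loose in tin_a, leaning about 10 degrees, upper end about 130 mm clear of the rim. This point is on its axis 120 mm from each end; z axis along the bar to the upper end
- drift_foot (a point): centre of the drift's lower end face (the end that stands on the floor of the tin); z axis along the bar towards the upper end
- tin_a: the tin that holds the drift and two shorter tools: open round tin can, loose, 0.35 kg, 74 mm outside and 70 mm inside diameter, 108 mm high, inner floor 3 mm above the bench. Origin: centre of its underside, z up. The drift's foot stands about 8 mm to -x of the middle of the floor and the drift leans on the rim at the -x side; the other two tools lean away from it on the +x side
- file_mid (a point): centre of a round file with a turned wooden handle, 168 mm long, in tin_a, handle (24 mm diameter) up; z axis along it towards the handle
- chisel_mid (a point): centre of a plain steel cold chisel, 150 mm long, 12 mm diameter, in tin_a, flat cutting end up; z axis along it towards the upper end
- tin_b: a second tin exactly like tin_a, holding a scraper and a screwdriver; no tool but the drift reaches higher than 172 mm above the bench. Origin: centre of its underside, z up. Either tin may stand on either side
- scraper_mid (a point): centre of a scraper with a wooden handle, 168 mm long, in tin_b, handle up; z axis along it towards the handle
- driver_mid (a point): centre of a screwdriver with a black handle, 168 mm long, in tin_b, handle up; z axis along it towards the handle
- mould: half of a steel injection mould lying on its back, heavy and immovable. Origin: centre of its underside, z up. Bottom plate 156 (x) by 196 (y) mm; upper plate 156 by 156 mm, its face 108 mm above the bench. A 16 mm leader pin rises 30 mm above the face near each corner (63 mm from the centre in x and y). Two cavities 10 mm deep, 33 by 57 mm, lie 40 mm to +x and -x of the centre
- ejector (a joint): height in m of the ejector set (plate under the upper mould plate, with all its pins) above home: 0 = home, pin tops flush with the mould face or cavity floors. It starts 0.009 to 0.015 raised (limit 0.018), slides straight down when its middle pin is pushed with about 10 N, stays where it is left and stops hard at home
- pin_top (a point): centre of the flat top of the ejector set's middle pin, 20 mm in diameter, which comes up through the very centre of the mould face; moves with the set; z up. Thinner pins rise near the corners and in the cavities
- hammer: hammer with a wooden handle lying on the bench, 300 mm long; bystander. Origin: on its underside
- grinder: dark green angle grinder lying on the bench, 1.8 kg, 350 mm long, disc uppermost; bystander. Origin: on its underside, between motor body and gear head
- oil: amber oil bottle with black cap, 54 mm diameter, 135 mm high; bystander. Origin: centre of its underside
Things that resemble listed ones, but are neither listed nor needed, are in the scene too. Leave any pink look-alike of the tin_a alone.

How it is judged:
By the outcome, as a careful person would: the job done as asked, in the order asked, and still so for the second after the job is handed in, with the robot touching nothing.
It also fails if it takes over 58 s, if anything falls off the work surface, if the arm or the gripper's body presses on something with over 40 N, if the wrist force passes 120 N, or if a joint passes its speed limit or range.

## Robot

A 6-joint arm with a two-finger parallel gripper is mounted at the origin on the work surface. World frame = base frame: x ahead of the robot, y to its left, z up, the work surface at z = 0. Lengths are in m, angles in rad, forces in N, time in s.
With the tool pointing down it reaches from about 0.35 to 0.775 m from the base axis. Payload 5.5 kg.
Tool frame: the origin (TCP) lies at the very end of the fingers, on their centre line; the grasp point (between the pads) lies 19 mm behind it; z points along the fingers, y is the line along which they close (so a half turn about z gives the same grasp; the last joint's range is limited). The gripper opens to 85 mm and grips with 20 to 120 N. Pads are 22 mm wide; open, the fingers measure 114 mm over their backs; the gripper's body (76 mm by 85 mm) begins 54 mm behind the grasp point. The pads swing forward as they close: fully open they stand 13 mm farther back than shut.
Start: joints at [-1.465, 0.313, 0.046, 1.304, 0, 1.431], TCP at [0.14, -0.558, 0.231] pointing down, gripper open.
Joint ranges: [-2.76, 2.76], [-0.86, 1.69], [-1.03, 1.26], [-2.2, 2.34], [-1.47, 1.5], [-3.14, 3.14]. Speed limits (rad/s): [2.57, 2.57, 3.14, 3.14, 3.14, 3.14].

## Interface

Orientations are given as a unit quaternion [w, x, y, z].
In Python, from workcell import env, read_camera, get_calibration gives the robot as it stands.
- The arm moves only by the tool jog_arm, never from a script. Its argument "motion" is one flat list of numbers, 7 for each row, row after row: the shift along the tool's x, y, z as a fraction of full scale, then the turn, a rotation vector about the tool's x, y, z as a fraction of full scale, then the opening, from 0 (shut) to 1 (fully open). In form: [x, y, z, wx, wy, wz, grip, x, y, z, wx, wy, wz, grip, ...]. A call has 1 to 12 rows; each row is the pose to reach, as a shift and turn from the pose commanded when the call began, along the tool's axes at that moment; what a row does not reach only later rows make up. Full scale, the value 1, is 0.2 m for a shift and 90 degrees for a turn. A row lasts 1/8 s, in which the tool goes at most 62.5 mm and 10.7 degrees, less where a joint would pass 70% of its speed; a pose out of reach is approached as far as the arm can. A call with a number of a shift or a turn outside -1 to 1 is refused whole. A call with a gripper value outside its range is refused whole. The fingers move at their own pace and stop on an object; "newtons" is the grip in N (left out, the last holds). Time passes only in rows, so rows that repeat a pose let the fingers close. It gives the time, the measured TCP pose, the force, the opening and the grip force at its end, in the units of the state.
- env.get_state(): the state, without advancing time (a new reading comes with each control period).
- read_camera(name): name is "scene" or "top" or "wrist"; returns the picture (480x640x3 uint8, red, green, blue); there is no depth.
- get_calibration(name): a dict with "fx", "fy", "cx", "cy" (pixels), "world_from_camera" (4x4, takes a point from camera to world coordinates). Camera axes: x right, y down, z forward; pixel columns grow to the right and rows downward; lengths in m; the calibration is good to about 2 mm. A picture is of the moment at which its call begins: read the wrist's pose just before it. get_calibration takes no time and is no camera call; for the wrist camera it gives the pose at the moment of the call.
- env.hand_in(): hands the job in; it is judged then, once.
The state is a dict: "clock": time; "joint_pos": joint angles; "qvel": joint speeds; "tau": joint torques, N m; "tcp_pos": TCP position; "orientation": TCP orientation; "wrist_force": force on the tool from outside, world axes, zero at the start; "ft_torque": the same for the moment, N m; "finger_gap": finger opening in m; "grip_force": force on a finger pad.
Only numpy, scipy, OpenCV 4.12 (cv2) and the standard library are available. Lean on these libraries where they do the work, as an engineer would, in place of code of your own. Each camera call takes 0.05 s, during which the arm holds its last target. There are 200 camera calls.

## Working session

There is one attempt and no reset: what is moved stays moved. The work goes in short steps, Python scripts to look and compute and a tool call to move; the robot and the scene stay as the last step left them, time stands still between calls to the robot, and variables do not carry over. Pictures are saved under pics/ and viewed, at most 10 in all, crops included, and the job is handed in when it is done.

Besides the shell and the picture viewer there is one more tool, called after ">>>" by a JSON object that holds its "name" and its "arguments", one argument or row to a line. jog_arm: Moves the arm, as the interface text tells. Shift numbers are shares of 0.2 m and turn numbers shares of 90 degrees, none past 1 either way. Its arguments: {"type":"object","properties":{"motion":{"type":"array","items":{"type":"number"}},"newtons":{"type":"number"}},"required":["motion"]}

```bash
mkdir -p pics; ls; cat > h.py <<'E'
import numpy as np, cv2
from workcell import env, read_camera, get_calibration
from scipy.spatial.transform import Rotation as R
def snap(n,f):
    im=read_camera(n); cv2.imwrite(f'pics/{f}.png',im[:,:,::-1]); return im
def ray(n,u,v,c=None):
    c=c or get_calibration(n); T=np.array(c['world_from_camera'])
    d=T[:3,:3]@np.array([(u-c['cx'])/c['fx'],(v-c['cy'])/c['fy'],1]); return T[:3,3],d/np.linalg.norm(d)
def atz(n,u,v,z,c=None):
    o,d=ray(n,u,v,c); return o+d*(z-o[2])/d[2]
def proj(n,p,c=None):
    c=c or get_calibration(n); T=np.linalg.inv(np.array(c['world_from_camera'])); q=T[:3,:3]@np.array(p)+T[:3,3]
    return np.array([c['fx']*q[0]/q[2]+c['cx'],c['fy']*q[1]/q[2]+c['cy']])
def tri(obs):
    A=np.zeros((3,3));b=np.zeros(3)
    for n,u,v in obs:
        o,d=ray(n,u,v);P=np.eye(3)-np.outer(d,d);A+=P;b+=P@o
    x=np.linalg.solve(A,b)
    return x,[proj(n,x)-[u,v] for n,u,v in obs]
E
python3 - <<'E'
from h import *
np.set_printoptions(precision=4,suppress=True)
a=snap('scene','s0');b=snap('top','t0')
for n in('scene','top'):
    c=get_calibration(n);print(n,c['fx'],np.array(c['world_from_camera']))
print(env.get_state())
E
```

```text
pics
scene 510.3520317668157 [[-0.7327  0.539  -0.4154  1.0616]
 [ 0.6804  0.5658 -0.4658  0.6065]
 [-0.016  -0.6239 -0.7813  1.0137]
 [ 0.      0.      0.      1.    ]]
top 509.6018511080931 [[ 0.0133 -0.9984  0.055   0.5068]
 [-0.9999 -0.013   0.0064  0.0582]
 [-0.0056 -0.055  -0.9985  1.4247]
 [ 0.      0.      0.      1.    ]]
{'clock': 0.1, 'joint_pos': array([-1.4646,  0.3139,  0.0451,  1.3036,  0.    ,  1.4312]), 'qvel': array([ 0.001 , -0.0016,  0.0031, -0.0001, -0.0009,  0.0019]), 'tau': array([  0.0018, -48.1723,  29.9246,   0.0127,  -0.0001,  -0.    ]), 'tcp_pos': array([ 0.1399, -0.5573,  0.2305]), 'orientation': array([-0.0008,  0.9925,  0.1226,  0.    ]), 'wrist_force': array([ 0.4186,  0.2317, -0.6856]), 'ft_torque': array([ 0.0121,  0.0485, -0.0086]), 'grip_force': 0.0, 'finger_gap': 0.08541809920092383}
```

View pics/s0.png

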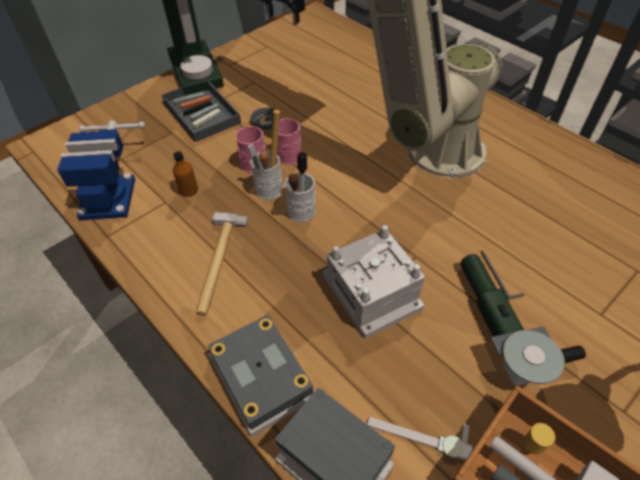

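View pics/t0.png

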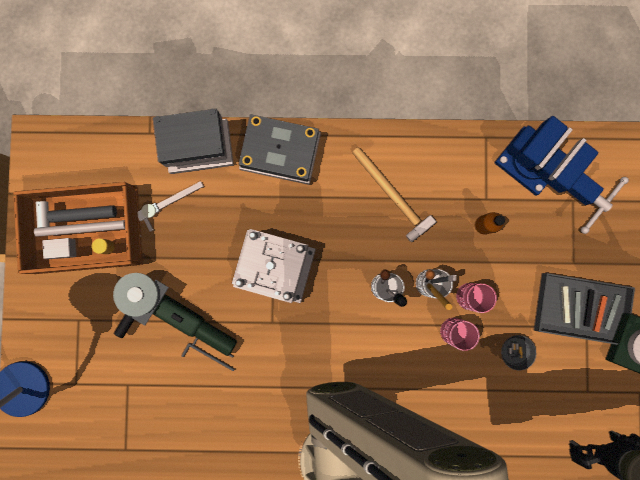

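The scene view shows the brass drift at about (275,112)–(272,160), standing in the left grey tin at (266,180). The other grey tin, at (300,197), holds a black-handled driver, so it is tin_b. The pink cans at (250,147) and (287,140) are look-alikes. In the top view, tin_a is at about (436,284), tin_b at (389,288) and the mould at (272,265). The dark block at (258,375) is the other mould half. An enlarged crop should confirm this.

```bash
python3 - <<'E'
import cv2,numpy as np
s=cv2.imread('pics/s0.png');t=cv2.imread('pics/t0.png')
a=cv2.resize(s[95:225,230:330],None,fx=4,fy=4,interpolation=cv2.INTER_CUBIC)
b=cv2.resize(t[250:350,365:465+0],None,fx=4,fy=4,interpolation=cv2.INTER_CUBIC)
m=cv2.resize(t[220:310,225:325],None,fx=4,fy=4,interpolation=cv2.INTER_CUBIC)
cv2.imwrite('pics/c1.png',np.hstack([a[:520],np.vstack([b,np.zeros((120,400,3),np.uint8)])]))
n=cv2.resize(s[220:340,315:435],None,fx=3.3,fy=3.3,interpolation=cv2.INTER_CUBIC)
cv2.imwrite('pics/c2.png',np.hstack([m,n[:360]]))
E
```

```text
(no output)
```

View pics/c1.png

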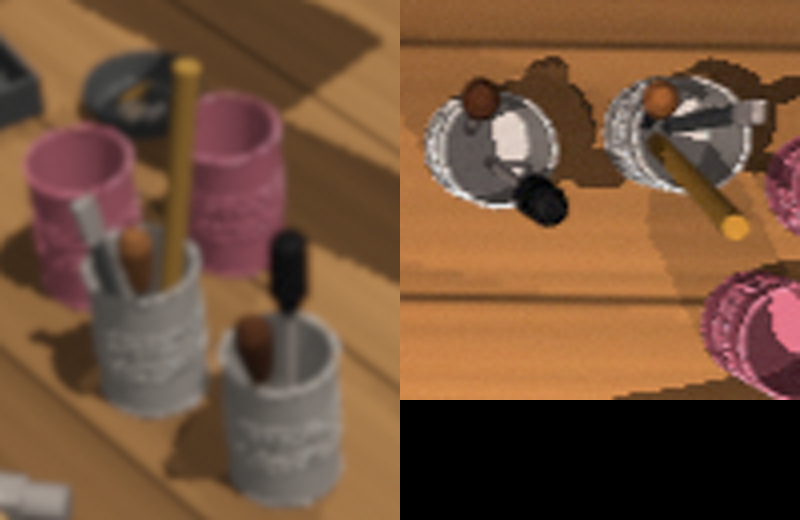

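View pics/c2.png

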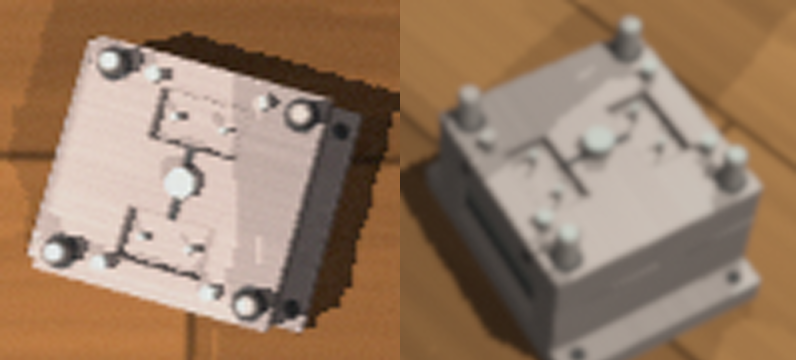

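The crop confirms tin_a: it holds a plain brass bar (scene top end about (276.5,111), top view about (448.5,307)), a chisel and an orange-brown handle. tin_b holds the black driver and a brown-handled scraper. The thick pin is at (270,265) in the top view and (375,263) in the scene view. Next I compute positions.

```bash
python3 - <<'E'
from h import *
np.set_printoptions(precision=4,suppress=True)
q=lambda x,y,x0,y0,s:((x+.5)/s-.5+x0,(y+.5)/s-.5+y0)
T=q(335,228,365,250,4);S=q(187,66,230,95,4)
top,e=tri([('top',*T),('scene',*S)]);print('drift top',top,e)
print('pin',tri([('top',*q(180,181,225,220,4)),('scene',*q(198,142,315,220,3.3))]))
print('tinA rim',atz('top',*q(285+8,134,365,250,4),.108),atz('scene',*q(142,262,230,95,4),.108))
print('tinB rim',atz('top',*q(510-400,150,365,250,4),.108),atz('scene',*q(282,362,230,95,4),.108))
# leader pin tops at z=.138
for p in[(117,61),(303,113),(62,250),(250,302)]:print('leader',atz('top',*q(*p,225,220,4),.138))
# bar line: where drift is seen entering the tin
for a,b in[((255,140),(335,228))]:
  n=np.cross(ray('top',*q(*a,365,250,4))[1],ray('top',*T)[1])
  m=np.cross(ray('scene',*q(171,280,230,95,4))[1],ray('scene',*S)[1])
  d=np.cross(n,m);d/=np.linalg.norm(d);d*=np.sign(d[2]);print('axis',d,np.degrees(np.arccos(d[2])),'foot',top-.24*d)
# pinks
print('pink', atz('top',482,298,.1),atz('top',462,334,.1))
c=get_calibration('wrist');print(np.array(c['world_from_camera']))
E
```

```text
drift top [ 0.4354 -0.2363  0.2395] [array([ 0.3255, -0.3448]), array([0.4441, 0.0315])]
pin (array([0.5276, 0.1919, 0.1167]), [array([ 0.0777, -0.0689]), array([0.1221, 0.0016])])
tinA rim [ 0.4864 -0.2412  0.108 ] [ 0.4855 -0.2406  0.108 ]
tinB rim [ 0.4745 -0.1236  0.108 ] [ 0.4807 -0.1074  0.108 ]
leader [0.6025 0.2313 0.138 ]
leader [0.5711 0.1129 0.138 ]
leader [0.4827 0.2635 0.138 ]
leader [0.4516 0.1444 0.138 ]
axis [-0.1139  0.0845  0.9899] 8.154828130603788 foot [ 0.4627 -0.2565  0.002 ]
pink [ 0.4494 -0.3569  0.1   ] [ 0.3564 -0.3051  0.1   ]
[[ 0.2434 -0.9169 -0.3162  0.2235]
 [-0.9699 -0.2303 -0.0788 -0.5359]
 [-0.0006  0.3259 -0.9454  0.3722]
 [ 0.      0.      0.      1.    ]]
```

```bash
cat >> h.py <<'E'
def Rq(q): return R.from_quat([q[1],q[2],q[3],q[0]])
def tool(zdir,ydir):
    z=np.array(zdir,float);z/=np.linalg.norm(z);y=np.array(ydir,float);y-=z*(y@z);y/=np.linalg.norm(y)
    return R.from_matrix(np.c_[np.cross(y,z),y,z])
def rel(p,Rt,s=None):
    s=s or env.get_state();R0=Rq(s['orientation'])
    d=R0.inv().apply(np.array(p)-s['tcp_pos'])/.2; w=(R0.inv()*Rt).as_rotvec()/(np.pi/2)
    return np.round(np.r_[d,w],3)
E
python3 - <<'E'
from h import *
Rt=tool([0,0,-1],[0,-1,0])
print(rel([.14,-.5573,.36],Rq(env.get_state()['orientation'])),rel([.30,-.40,.36],Rt),rel([.42,-.24,.36],Rt))
# check model
for n in('scene','top'):
  for lam in(.24,.10): 
    d=np.array([-.0507,.0049,0])/.051*np.sin(.1745)+[0,0,np.cos(.1745)]
    print(n,lam,proj(n,np.array([.4354,-.2363,.2395])-(.24-lam)*d))
E
```

```text
[ 0.001 -0.001 -0.648  0.     0.     0.   ] [ 0.968 -0.569 -0.646 -0.001 -0.     0.156] [ 1.745e+00 -1.199e+00 -6.450e-01 -1.000e-03 -0.000e+00  1.560e-01]
scene 0.24 [276.80356739 111.16415897]
scene 0.1 [273.394976   157.72640926]
top 0.24 [448.71437662 306.27109041]
top 0.1 [436.32897276 293.47247301]
```

>>> {"name": "jog_arm", "arguments": {
  "motion": [0,0,-0.5,0,0,0,1,0.3,-0.2,-0.65,0,0,0.05,1,0.6,-0.4,-0.65,0,0,0.1,1,0.97,-0.57,-0.65,0,0,0.156,1,0.97,-0.57,-0.65,0,0,0.156,1,0.97,-0.57,-0.65,0,0,0.156,1,0.97,-0.57,-0.65,0,0,0.156,1,0.97,-0.57,-0.65,0,0,0.156,1]
}}

```text
clock: 1.1
tcp_pos: [0.2995, -0.4008, 0.3608]
orientation: [-0.0, 1.0, -0.0, -0.0]
wrist_force: [0.1, -0.8, 0.5]
finger_gap: 0.0851
grip_force: 0.0
```

```bash
python3 - <<'E'
from h import *
s=env.get_state();print(s['tcp_pos'],s['qvel'].round(2))
Rt=tool([0,0,-1],[0,-1,0])
print(rel([.45,-.24,.38],Rt))
E
```

```text
[ 0.29948368 -0.40075514  0.36077143] [-0.01  0.   -0.   -0.    0.    0.  ]
[ 0.752 -0.805 -0.096 -0.     0.    -0.001]
```

>>> {"name": "jog_arm", "arguments": {
  "motion": [0.25,-0.27,-0.1,0,0,0,1,0.5,-0.54,-0.1,0,0,0,1,0.75,-0.8,-0.1,0,0,0,1,0.75,-0.8,-0.1,0,0,0,1,0.75,-0.8,-0.1,0,0,0,1,0.75,-0.8,-0.1,0,0,0,1]
}}

```text
clock: 1.85
tcp_pos: [0.4496, -0.2411, 0.3809]
orientation: [0.0, 1.0, -0.0, -0.0]
wrist_force: [-0.6, 0.6, 0.6]
finger_gap: 0.0853
grip_force: 0.0
```

```bash
python3 - <<'E'
from h import *
s=env.get_state();print(s['tcp_pos'],s['qvel'].round(2))
c=get_calibration('wrist');np.save('w1.npy',np.array(c['world_from_camera']));print(c['fx'],c['cx'],c['cy'])
snap('wrist','w1')
for z in (.24,.108): print(proj('wrist',[.4354,-.2363,z]),proj('wrist',[.486,-.241,z]))
E
```

```text
[ 0.44957276 -0.24105679  0.38088183] [-0.02 -0.01 -0.    0.    0.    0.  ]
383.2671856378221 320.25811142821914 240.70791270941496
[315.01071376 243.92734629] [320.96487187 179.41700313]
[316.44053045 204.07662769] [320.63239893 157.67370056]
```

View pics/w1.png

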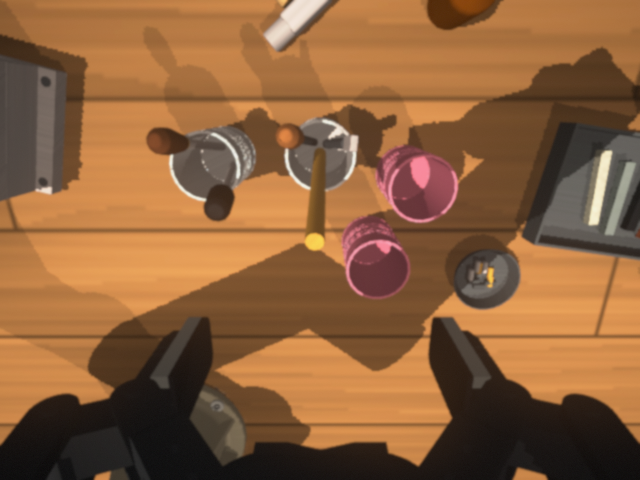

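The wrist view shows the drift's top at (315,242), running to about (319,155) inside tin_a, whose rim centre is near (320,155). This matches the predictions. Next I fit the bar line from the brass pixels.

```bash
cat > axis.py <<'E'
from h import *
from scipy.optimize import least_squares
np.set_printoptions(precision=4,suppress=True)
W=cv2.imread('pics/w1.png')[:,:,::-1];hsv=cv2.cvtColor(np.ascontiguousarray(W),cv2.COLOR_RGB2HSV)
roi=np.zeros(W.shape[:2],bool);roi[165:238,300:332]=1
m=roi&(hsv[:,:,0]>=15)&(hsv[:,:,0]<=28)&(hsv[:,:,1]>150)
rows=[];
for r in range(166,238,6):
    x=np.where(m[r])[0]
    if len(x)>5: rows.append((np.median(x),r,len(x)))
print(rows)
E
python3 axis.py; python3 - <<'E'
from h import *
d0=np.array([-1,.09,0]);d0/=np.linalg.norm(d0)
c=dict(get_calibration('wrist'));c['world_from_camera']=np.load('w1.npy')
top=np.array([.4354,-.2363,.2395])
for a in(8,9,10,11):
  for b in (-4,0,4,8):
    d=np.sin(np.radians(a))*np.array([-np.cos(np.radians(b)),np.sin(np.radians(b)),0])+[0,0,np.cos(np.radians(a))]
    print(a,b,*[proj('wrist',top-l*d,c).round(1) for l in(0,.07,.14,.2)],'foot',(top-.24*d).round(4))
E
```

```text
[(np.float64(318.5), 166, 10), (np.float64(318.0), 172, 11), (np.float64(317.5), 178, 12), (np.float64(317.0), 184, 13), (np.float64(316.5), 190, 12), (np.float64(316.5), 196, 16), (np.float64(317.0), 202, 17), (np.float64(315.5), 208, 18), (np.float64(313.5), 214, 22), (np.float64(315.0), 220, 19), (np.float64(315.0), 226, 19), (np.float64(314.0), 232, 21)]
8 -4 [315.2 243.9] [315.3 209.7] [315.4 185.6] [315.4 169.9] foot [ 0.4687 -0.234   0.0018]
8 0 [315.2 243.9] [316.  209.7] [316.6 185.5] [316.9 169.8] foot [ 0.4688 -0.2363  0.0018]
8 4 [315.2 243.9] [316.7 209.7] [317.8 185.6] [318.5 169.9] foot [ 0.4687 -0.2386  0.0018]
8 8 [315.2 243.9] [317.5 209.8] [319.  185.7] [320. 170.] foot [ 0.4685 -0.2409  0.0018]
9 -4 [315.2 243.9] [315.2 208.5] [315.2 183.5] [315.2 167.1] foot [ 0.4729 -0.2337  0.0025]
9 0 [315.2 243.9] [316.  208.5] [316.6 183.4] [316.9 167.1] foot [ 0.4729 -0.2363  0.0025]
9 4 [315.2 243.9] [316.8 208.5] [317.9 183.5] [318.7 167.1] foot [ 0.4729 -0.2389  0.0025]
9 8 [315.2 243.9] [317.6 208.6] [319.3 183.6] [320.4 167.3] foot [ 0.4726 -0.2415  0.0025]
10 -4 [315.2 243.9] [315.1 207.4] [315.  181.4] [315.  164.4] foot [ 0.477  -0.2334  0.0031]
10 0 [315.2 243.9] [316.  207.3] [316.6 181.3] [316.9 164.4] foot [ 0.4771 -0.2363  0.0031]
10 4 [315.2 243.9] [316.9 207.4] [318.1 181.4] [318.9 164.4] foot [ 0.477  -0.2392  0.0031]
10 8 [315.2 243.9] [317.8 207.4] [319.6 181.5] [320.8 164.6] foot [ 0.4767 -0.2421  0.0031]
11 -4 [315.2 243.9] [315.  206.2] [314.8 179.3] [314.7 161.7] foot [ 0.4811 -0.2331  0.0039]
11 0 [315.2 243.9] [316.  206.1] [316.5 179.2] [316.9 161.6] foot [ 0.4812 -0.2363  0.0039]
11 4 [315.2 243.9] [317.  206.2] [318.2 179.3] [319.1 161.7] foot [ 0.4811 -0.2395  0.0039]
11 8 [315.2 243.9] [318.  206.3] [319.9 179.4] [321.2 161.9] foot [ 0.4807 -0.2427  0.0039]
```

```bash
cat >> h.py <<'E'
_a,_b=np.radians(10),np.radians(4)
D=np.array([-np.sin(_a)*np.cos(_b),np.sin(_a)*np.sin(_b),np.cos(_a)])
TOP=np.array([.4365,-.2363,.2395]); RT=tool(-D,[0,-1,0])
E
python3 - <<'E'
from h import *
print(rel(TOP+.04*D,RT),rel(TOP-.057*D,RT))
E
```

```text
[-0.099 -0.027  0.511 -0.008  0.111 -0.   ] [-0.014 -0.021  0.988 -0.008  0.111 -0.   ]
```

>>> {"name": "jog_arm", "arguments": {
  "motion": [-0.1,-0.027,0.2,-0.008,0.111,0,1,-0.1,-0.027,0.5,-0.008,0.111,0,1,-0.1,-0.027,0.511,-0.008,0.111,0,1,-0.075,-0.025,0.65,-0.008,0.111,0,1,-0.045,-0.023,0.8,-0.008,0.111,0,1,-0.03,-0.022,0.9,-0.008,0.111,0,1,-0.014,-0.021,0.988,-0.008,0.111,0,1,-0.014,-0.021,0.988,-0.008,0.111,0,1,-0.014,-0.021,0.988,-0.008,0.111,0,1]
}}

```text
clock: 3.02
tcp_pos: [0.4492, -0.2377, 0.1864]
orientation: [0.008, 0.996, 0.0, 0.089]
wrist_force: [0.6, 0.1, 0.5]
finger_gap: 0.0855
grip_force: 0.0
```

```bash
python3 - <<'E'
from h import *
s=env.get_state();print(s['tcp_pos'],TOP-.057*D,s['wrist_force'])
a=snap('wrist','w2');b=snap('scene','s2');c=get_calibration('wrist');print(proj('wrist',TOP,c),proj('wrist',TOP-.12*D,c))
cv2.imwrite('pics/c3.png',np.hstack([a,cv2.resize(b[80:240,240:293],(159,480),interpolation=2)])[:,:,::-1])
E
```

```text
[ 0.44917682 -0.237699    0.18641957] [ 0.44637384 -0.23699045  0.18336596] [0.62654974 0.12553758 0.53479257]
[324.05554939 433.26477947] [321.43334395 269.25328394]
```

View pics/c3.png

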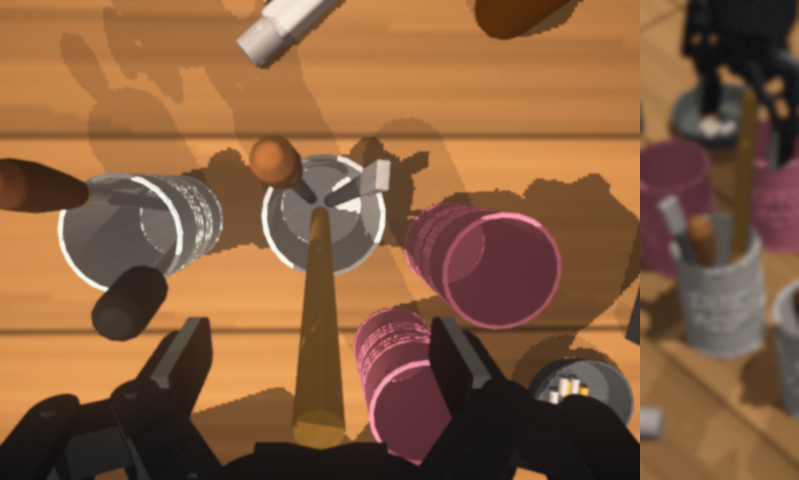

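The drift's top is at (319,425). Its axis lies in the tool's plane, midway between the pads at x = 210 and 432. Closing now.

>>> {"name": "jog_arm", "arguments": {
  "motion": [0,0,0,0,0,0,0,0,0,0,0,0,0,0,0,0,0,0,0,0,0,0,0,0,0,0,0,0,0,0,0,0,0,0,0,0,0,0,0,0,0,0,0,0,0,0,0,0,0,0,0,0,0,0,0,0],
  "newtons": 110
}}

```text
clock: 4.12
tcp_pos: [0.4475, -0.236, 0.184]
orientation: [0.007, 0.996, 0.0, 0.087]
wrist_force: [-1.3, -1.7, 3.3]
finger_gap: 0.0137
grip_force: 107.2
```

```bash
python3 - <<'E'
from h import *
s=env.get_state();print(s)
np.save('grasp.npy',np.r_[s['tcp_pos'],s['orientation']])
print(rel(s['tcp_pos']+.165*D,Rq(s['orientation'])), rel(s['tcp_pos']+.165*D,tool([0,0,-1],[0,-1,0])))
E
```

```text
{'clock': 4.125, 'joint_pos': array([-0.70610854,  0.07673376, -0.38210722,  0.96990968,  0.10291016,
        2.44211624]), 'qvel': array([ 0.00040752,  0.00020795, -0.00072964,  0.00031256,  0.00114357,
       -0.00102758]), 'tau': array([ 8.94263629e-01, -3.27736580e+01,  2.82856733e+01, -9.77343544e-01,
        9.99136381e-01,  1.39851592e-02]), 'tcp_pos': array([ 0.44754893, -0.23599306,  0.18396177]), 'orientation': array([6.66035411e-03, 9.96165381e-01, 3.46460921e-04, 8.72356223e-02]), 'wrist_force': array([-1.33256838, -1.69058311,  3.29513817]), 'ft_torque': array([-0.58951521,  0.27105503, -0.05572457]), 'grip_force': 107.16411352157593, 'finger_gap': 0.013657605844862667}
[ 0.     0.001 -0.825  0.     0.     0.   ] [ 0.     0.001 -0.825  0.008 -0.111  0.   ]
```

>>> {"name": "jog_arm", "arguments": {
  "motion": [0,0,-0.05,0,0,0,0,0,0,-0.15,0,0,0,0,0,0,-0.25,0,0,0,0,0,0,-0.37,0,0,0,0,0,0,-0.5,0,0,0,0,0,0,-0.62,0,0,0,0,0,0,-0.75,0,0,0,0,0,0,-0.88,0,0,0,0,0,0,-1,0,0,0,0,0,0,-1,0,0,0,0,0,0,-1,0,0,0,0]
}}

```text
clock: 5.5
tcp_pos: [0.4123, -0.2326, 0.3792]
orientation: [0.005, 0.996, 0.0, 0.086]
wrist_force: [-0.2, 0.1, -4.8]
finger_gap: 0.0132
grip_force: 107.7
```

```bash
python3 - <<'E'
from h import *
s=env.get_state();print(s['tcp_pos'],s['orientation'],s['wrist_force'],s['ft_torque'],s['joint_pos'])
a=snap('scene','s3');b=snap('top','t3');w=snap('wrist','w3')
g=lambda x,f:cv2.resize(x,None,fx=f,fy=f,interpolation=2)
A=g(a[20:220,220:340],2.5);B=g(b[230:350,330:480],2)[:, :300]
cv2.imwrite('pics/c4.png',np.hstack([A,np.vstack([B,g(w,300/640)[:225],np.zeros((35,300,3),np.uint8)])])[:,:,::-1])
E
```

```text
[ 0.41229571 -0.23264628  0.3791921 ] [5.32653210e-03 9.96269855e-01 3.29454456e-04 8.61272100e-02] [-0.16335372  0.1411496  -4.81527812] [0.05168735 0.4111586  0.01571032] [-0.75472733 -0.01380477  0.00312018  1.45427298  0.11010431  2.39356889]
```

View pics/c4.png

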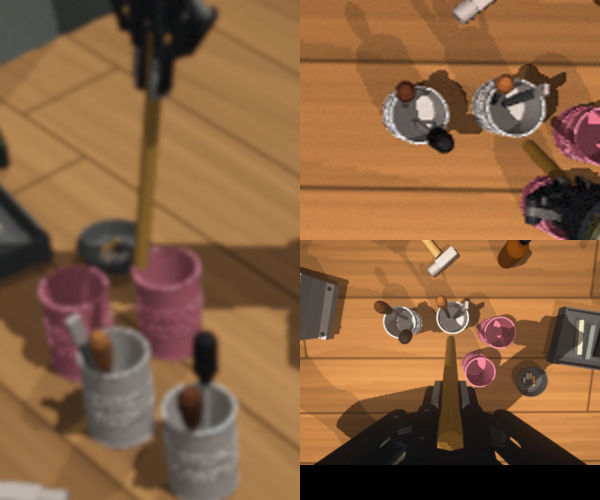

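Both tins stayed put and the drift is clear, with its foot still at about (320,207) in the wrist view, so it has not slipped. Next I compute the foot offset and the travel.

```bash
cat >> h.py <<'E'
def yawed(deg): 
    a=np.radians(deg); return tool([0,0,-1],[np.sin(a),-np.cos(a),0])
E
python3 - <<'E'
from h import *
np.set_printoptions(precision=4,suppress=True)
s=env.get_state();R0=Rq(s['orientation']);c=get_calibration('wrist')
for l in(-.057,0,.1,.183):print(l,proj('wrist',s['tcp_pos']+R0.apply([0,0,l]),c))
w=cv2.imread('pics/w3.png');h=cv2.cvtColor(w,cv2.COLOR_BGR2HSV);m=(h[:,:,0]>=15)&(h[:,:,0]<=28)&(h[:,:,1]>150)
for r in range(196,400,8):
    x=np.where(m[r,270:370])[0]+270
    if len(x):print(r,x.min(),x.max(),len(x),end='; ')
print(rel([.45,-.06,.39],yawed(40)))
E
```

```text
-0.057 [323.7692 432.1015]
0 [322.4794 324.2961]
0.1 [321.5273 244.7199]
0.183 [321.1455 212.8117]
204 318 324 7; 212 312 329 18; 220 311 331 21; 228 297 330 22; 236 271 332 35; 244 300 331 25; 252 291 333 29; 260 270 337 40; 268 306 335 30; 276 270 334 62; 284 270 345 72; 292 270 350 78; 300 270 336 49; 308 304 336 33; 316 304 336 33; 324 303 337 35; 332 303 338 36; 340 302 338 37; 348 301 339 39; 356 301 339 39; 364 300 340 41; 372 300 341 42; 380 297 343 47; 388 295 344 50; 396 295 344 50; [ 0.196 -0.863 -0.03   0.045 -0.103 -0.443]
```

>>> {"name": "jog_arm", "arguments": {
  "motion": [0.03,-0.2,-0.03,0.01,-0.05,-0.08,0,0.08,-0.45,-0.03,0.03,-0.1,-0.18,0,0.15,-0.7,-0.03,0.045,-0.103,-0.28,0,0.2,-0.86,-0.03,0.045,-0.103,-0.36,0,0.2,-0.86,-0.03,0.045,-0.103,-0.443,0,0.2,-0.86,-0.03,0.045,-0.103,-0.443,0,0.2,-0.86,-0.03,0.045,-0.103,-0.443,0]
}}

```text
clock: 6.52
tcp_pos: [0.4511, -0.0612, 0.3909]
orientation: [0.001, 0.94, 0.341, 0.0]
wrist_force: [-0.3, 0.4, -4.0]
finger_gap: 0.0134
grip_force: 107.9
```

```bash
python3 - <<'E'
from h import *
s=env.get_state();print(s['tcp_pos'],s['orientation'],s['joint_pos'].round(2),s['wrist_force'])
print(rel([.5,.1,.39],yawed(60)))
E
```

```text
[ 0.45106147 -0.06121274  0.39093484] [7.84304417e-04 9.40110492e-01 3.40868799e-01 3.30205498e-04] [-0.31  0.08  0.15  1.63 -0.    2.13] [-0.31799992  0.41899961 -4.00492382]
[ 0.704 -0.462  0.004  0.001  0.    -0.224]
```

>>> {"name": "jog_arm", "arguments": {
  "motion": [0.25,-0.16,0,0,0,-0.08,0,0.5,-0.32,0,0,0,-0.18,0,0.7,-0.46,0,0,0,-0.224,0,0.7,-0.46,0,0,0,-0.224,0,0.7,-0.46,0,0,0,-0.224,0]
}}

```text
clock: 7.15
tcp_pos: [0.4992, 0.099, 0.3908]
orientation: [0.001, 0.866, 0.501, -0.0]
wrist_force: [-0.6, 0.2, -4.8]
finger_gap: 0.0137
grip_force: 108.1
```

```bash
python3 - <<'E'
from h import *
s=env.get_state();print(s['tcp_pos'],s['orientation'],s['joint_pos'].round(2))
print(rel([.5275,.191,.36],yawed(60)))
E
```

```text
[0.49924414 0.09896468 0.39078628] [ 1.12937052e-03  8.65677040e-01  5.00601611e-01 -1.16483818e-04] [ 0.04  0.19  0.27  1.65 -0.    2.13]
[ 0.47  -0.107  0.153  0.001  0.001  0.001]
```

>>> {"name": "jog_arm", "arguments": {
  "motion": [0.25,-0.06,0,0,0,0,0,0.47,-0.107,0.08,0,0,0,0,0.47,-0.107,0.23,0,0,0,0,0.47,-0.107,0.23,0,0,0,0,0.47,-0.107,0.23,0,0,0,0]
}}

```text
clock: 7.78
tcp_pos: [0.5277, 0.1902, 0.3462]
orientation: [0.001, 0.866, 0.5, 0.001]
wrist_force: [0.9, -0.2, -4.3]
finger_gap: 0.0136
grip_force: 108.0
```

```bash
python3 - <<'E'
from h import *
np.set_printoptions(precision=4,suppress=True)
s=env.get_state();print(s['tcp_pos'],s['orientation'],s['joint_pos'].round(2),s['wrist_force'])
a=snap('scene','s4');w=snap('wrist','w4');b=snap('top','t4')
f=s['tcp_pos']+Rq(s['orientation']).apply([0,0,.183])
for n in('scene','wrist'):print(n,proj(n,f),proj(n,[.5275,.191,.119]))
g=lambda x,k:cv2.resize(x,None,fx=k,fy=k,interpolation=2)
cv2.imwrite('pics/c5.png',np.hstack([g(a[200:320,320:430],4),g(w[120:280,240:340],3)])[:,:,::-1])
E
```

```text
[0.5277 0.1902 0.3462] [0.0014 0.8659 0.5002 0.0008] [ 0.2   0.28  0.28  1.57 -0.    2.3 ] [ 0.9035 -0.2068 -4.3329]
scene [375.4466 249.1479] [374.5879 261.7729]
wrist [318.1441 213.2528] [316.9332 201.1177]
```

View pics/c5.png

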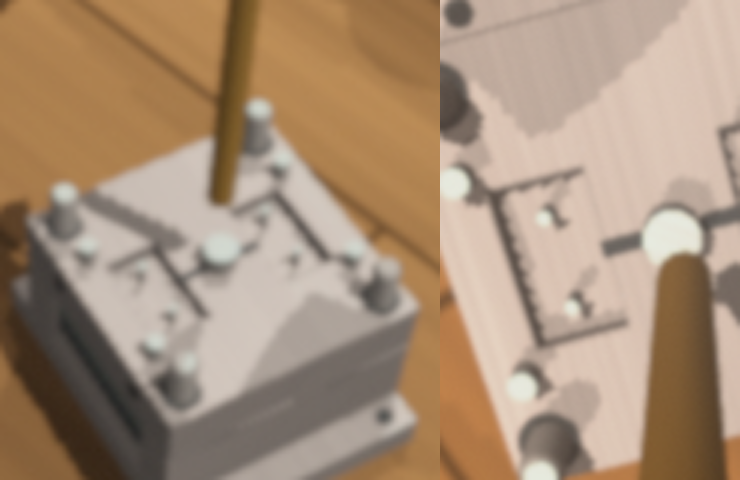

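The foot is at about (375,249) in the scene view, above the pin at (375,262). The wrist view shows the foot about 2 mm to the right of the pin. I correct that and lower.

>>> {"name": "jog_arm", "arguments": {
  "motion": [0.006,-0.01,0.08,0,0,0,0,0.006,-0.01,0.16,0,0,0,0,0.006,-0.01,0.19,0,0,0,0,0.006,-0.01,0.2,0,0,0,0,0.006,-0.01,0.21,0,0,0,0,0.006,-0.01,0.22,0,0,0,0,0.006,-0.01,0.225,0,0,0,0,0.006,-0.01,0.23,0,0,0,0,0.006,-0.01,0.23,0,0,0,0]
}}

```text
clock: 9.05
tcp_pos: [0.527, 0.1937, 0.3014]
orientation: [0.002, 0.865, 0.501, 0.002]
wrist_force: [-1.5, -0.4, 5.6]
finger_gap: 0.0133
grip_force: 109.4
```

>>> {"name": "jog_arm", "arguments": {
  "motion": [0,0,0.01,0,0,0,0,0,0,0.015,0,0,0,0,0,0,0.02,0,0,0,0,0,0,0.025,0,0,0,0,0,0,0.03,0,0,0,0,0,0,0.035,0,0,0,0,0,0,0.035,0,0,0,0]
}}

```text
clock: 9.93
tcp_pos: [0.5271, 0.1937, 0.2945]
orientation: [0.002, 0.865, 0.501, 0.002]
wrist_force: [-1.6, -0.3, 5.3]
finger_gap: 0.0133
grip_force: 109.4
```

```bash
python3 - <<'E'
from h import *
s=env.get_state();print(s['tcp_pos'],s['wrist_force'])
a=snap('scene','s5');w=snap('wrist','w5')
g=lambda x,k:cv2.resize(x,None,fx=k,fy=k,interpolation=2)
cv2.imwrite('pics/c6.png',np.hstack([g(a[200:320,320:430],4),g(w[120:280,240:340],3)])[:,:,::-1])
E
```

```text
[0.5270645  0.19372795 0.2944838 ] [-1.64854114 -0.3099913   5.2654296 ]
```

View pics/c6.png

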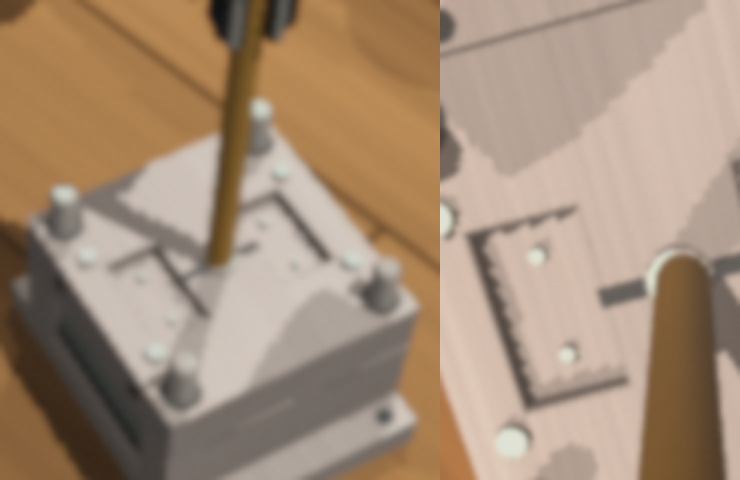

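The drift sits on the thick pin at about wrist (466,255) and the pins are nearly flush. I continue to the hard stop.

>>> {"name": "jog_arm", "arguments": {
  "motion": [0,0,0.005,0,0,0,0,0,0,0.01,0,0,0,0,0,0,0.013,0,0,0,0,0,0,0.015,0,0,0,0,0,0,0.015,0,0,0,0]
}}

```text
clock: 10.65
tcp_pos: [0.5271, 0.1937, 0.2915]
orientation: [0.002, 0.865, 0.501, 0.002]
wrist_force: [-0.7, -0.5, 5.6]
finger_gap: 0.0136
grip_force: 109.4
```

>>> {"name": "jog_arm", "arguments": {
  "motion": [0,0,0.004,0,0,0,0,0,0,0.007,0,0,0,0,0,0,0.01,0,0,0,0,0,0,0.01,0,0,0,0]
}}

```text
clock: 11.15
tcp_pos: [0.5274, 0.1939, 0.2909]
orientation: [0.002, 0.865, 0.501, 0.003]
wrist_force: [-2.6, 0.2, 11.6]
finger_gap: 0.0135
grip_force: 110.1
```

>>> {"name": "jog_arm", "arguments": {
  "motion": [0,0,0.005,0,0,0,0,0,0,0.01,0,0,0,0,0,0,0.015,0,0,0,0,0,0,0.015,0,0,0,0]
}}

```text
clock: 11.65
tcp_pos: [0.5279, 0.1941, 0.2908]
orientation: [0.003, 0.865, 0.501, 0.005]
wrist_force: [-4.9, -0.4, 24.3]
finger_gap: 0.0136
grip_force: 111.7
```

29 N with no further travel means the set is home. Retracting.

>>> {"name": "jog_arm", "arguments": {
  "motion": [0,0,-0.04,0,0,0,0,0,0,-0.15,0,0,0,0,0,0,-0.35,0,0,0,0,0,0,-0.52,0,0,0,0,0,0,-0.52,0,0,0,0,0,0,-0.52,0,0,0,0]
}}

```text
clock: 12.4
tcp_pos: [0.5262, 0.1936, 0.3863]
orientation: [0.001, 0.865, 0.501, -0.001]
wrist_force: [-0.2, 0.6, -5.3]
finger_gap: 0.0135
grip_force: 108.4
```

```bash
python3 - <<'E'
from h import *
np.set_printoptions(precision=4,suppress=True)
s=env.get_state();print(s['tcp_pos'],s['orientation'],s['wrist_force'])
a=snap('scene','s6');w=snap('wrist','w6')
f=s['tcp_pos']+Rq(s['orientation']).apply([0,0,.183]);print(proj('wrist',f),proj('scene',f))
h=cv2.cvtColor(w,cv2.COLOR_RGB2HSV);m=(h[:,:,0]>=15)&(h[:,:,0]<=28)&(h[:,:,1]>150)
for r in range(196,400,16):
    x=np.where(m[r,290:350])[0]+290
    if len(x):print(r,x.min(),x.max(),len(x),end='; ')
g=lambda x,k:cv2.resize(x,None,fx=k,fy=k,interpolation=2)
cv2.imwrite('pics/c7.png',np.hstack([g(a[200:320,320:430],3.5),g(w[60:300,200:400],1.75)])[:,:,::-1])
print(rel([.47,.02,.39],yawed(50)))
E
```

```text
[0.5262 0.1936 0.3863] [ 0.0009  0.8653  0.5012 -0.0007] [-0.2496  0.6002 -5.2845]
[319.189  211.9935] [378.6994 237.4487]
244 312 319 6; 260 310 325 16; 276 306 334 28; 292 305 336 32; 308 304 336 33; 324 303 337 35; 340 302 338 37; 356 301 339 39; 372 300 341 42; 388 296 344 49; [-0.891  0.19  -0.018 -0.     0.002  0.113]
```

View pics/c7.png

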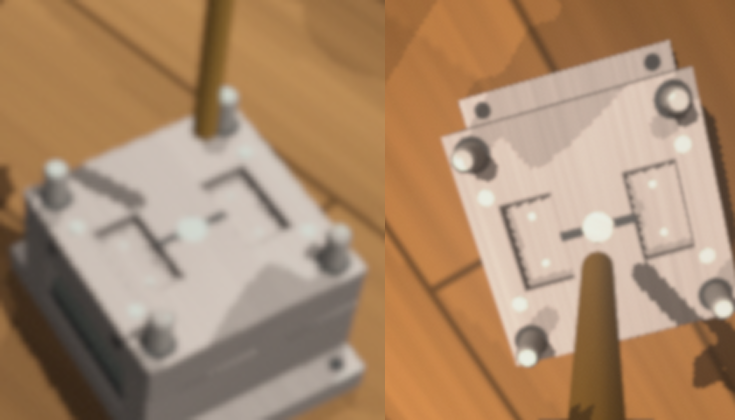

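The pins are flush in both views and the drift has not slipped (foot row 204, as before). Returning.

>>> {"name": "jog_arm", "arguments": {
  "motion": [-0.2,0.04,-0.05,0,0,0.03,0,-0.45,0.1,-0.03,0,0,0.06,0,-0.7,0.15,-0.02,0,0,0.1,0,-0.89,0.19,-0.02,0,0.002,0.113,0,-0.89,0.19,-0.02,0,0.002,0.113,0,-0.89,0.19,-0.02,0,0.002,0.113,0]
}}

```text
clock: 13.25
tcp_pos: [0.4704, 0.0204, 0.3914]
orientation: [-0.0, 0.906, 0.422, 0.001]
wrist_force: [0.7, 0.6, -3.7]
finger_gap: 0.0134
grip_force: 108.3
```

```bash
python3 - <<'E'
from h import *
s=env.get_state();print(s['tcp_pos'],s['orientation'],s['joint_pos'].round(2))
print(rel([.43,-.12,.395],yawed(20)))
E
```

```text
[0.47042507 0.02043637 0.39138405] [-1.99600583e-04  9.06429609e-01  4.22354779e-01  1.32849473e-03] [-0.13  0.11  0.18  1.64  0.    2.14]
[-0.668  0.297 -0.02   0.    -0.002  0.333]
```

>>> {"name": "jog_arm", "arguments": {
  "motion": [-0.2,0.1,-0.02,0,0,0.08,0,-0.45,0.2,-0.02,0,0,0.18,0,-0.67,0.3,-0.02,0,0,0.27,0,-0.67,0.3,-0.02,0,0,0.333,0,-0.67,0.3,-0.02,0,0,0.333,0,-0.67,0.3,-0.02,0,0,0.333,0]
}}

```text
clock: 14.0
tcp_pos: [0.4309, -0.12, 0.3957]
orientation: [-0.0, 0.984, 0.176, 0.002]
wrist_force: [-0.1, -0.7, -4.6]
finger_gap: 0.0133
grip_force: 108.5
```

```bash
python3 - <<'E'
from h import *
s=env.get_state();print(s['tcp_pos'],s['orientation'],s['joint_pos'].round(2))
print(rel([.4123+.003,-.2326,.3792+.005],Rq([.0053,.9963,.0003,.0861])))
E
```

```text
[ 0.43085518 -0.11996753  0.39566837] [-3.41449749e-04  9.84456885e-01  1.75618685e-01  1.61329238e-03] [-0.45  0.07  0.14  1.64  0.    2.34]
[-0.268  0.502  0.056 -0.026  0.105  0.224]
```

>>> {"name": "jog_arm", "arguments": {
  "motion": [-0.1,0.2,0,0,0.02,0.07,0,-0.2,0.4,0,-0.01,0.06,0.15,0,-0.268,0.502,0.03,-0.026,0.105,0.224,0,-0.268,0.502,0.056,-0.026,0.105,0.224,0,-0.268,0.502,0.056,-0.026,0.105,0.224,0,-0.268,0.502,0.056,-0.026,0.105,0.224,0]
}}

```text
clock: 14.75
tcp_pos: [0.4152, -0.2325, 0.3847]
orientation: [0.005, 0.996, -0.0, 0.086]
wrist_force: [0.4, 0.1, -4.0]
finger_gap: 0.0133
grip_force: 108.8
```

```bash
python3 - <<'E'
from h import *
np.set_printoptions(precision=4,suppress=True)
s=env.get_state();print(s['tcp_pos'],s['orientation'],s['joint_pos'].round(2),s['wrist_force'])
c=get_calibration('wrist');w=snap('wrist','w7');a=snap('scene','s7')
# has anything moved at the tins since the drift was pulled? compare top/scene tin crops
b=snap('top','t7')
for n,x,y,r in(('s',s3:='s3','s7',(175,225,250,285)),('t','t3','t7',(262,305,372,460))):
    A=cv2.imread(f'pics/{x}.png').astype(int)[r[0]:r[1],r[2]:r[3]];B=cv2.imread(f'pics/{y}.png').astype(int)[r[0]:r[1],r[2]:r[3]]
    print(n,(abs(A-B).max(2)>40).mean())
f=s['tcp_pos']+Rq(s['orientation']).apply([0,0,.183]);print('foot',f)
g=np.load('grasp.npy');print('to grasp',rel(g[:3],Rq(g[3:])))
E
```

```text
[ 0.4152 -0.2325  0.3847] [ 0.005   0.9963 -0.0001  0.0857] [-0.75 -0.01  0.02  1.47  0.11  2.4 ] [ 0.3584  0.0915 -4.0063]
s 0.0
t 0.006078224101479916
foot [ 0.4464 -0.2344  0.2044]
to grasp [-0.012  0.004  1.017 -0.002  0.002 -0.001]
```

>>> {"name": "jog_arm", "arguments": {
  "motion": [0,0,0.15,0,0,0,0,0,0,0.3,0,0,0,0,0,0.002,0.45,0,0,0,0,0,0.002,0.52,0,0,0,0,0,0.002,0.6,0,0,0,0,0,0.002,0.6,0,0,0,0]
}}

```text
clock: 15.65
tcp_pos: [0.4349, -0.2347, 0.2658]
orientation: [0.005, 0.996, -0.001, 0.085]
wrist_force: [-0.3, 0.0, -4.2]
finger_gap: 0.0137
grip_force: 108.6
```

>>> {"name": "jog_arm", "arguments": {
  "motion": [0,0.001,0.08,0,0,0,0,-0.002,0.002,0.16,0,0,0,0,-0.004,0.002,0.24,0,0,0,0,-0.006,0.002,0.31,0,0,0,0,-0.008,0.002,0.37,0,0,0,0,-0.008,0.002,0.37,0,0,0,0]
}}

```text
clock: 16.4
tcp_pos: [0.4462, -0.2363, 0.1926]
orientation: [0.005, 0.996, -0.002, 0.086]
wrist_force: [0.6, 0.7, -4.0]
finger_gap: 0.0136
grip_force: 108.9
```

```bash
python3 - <<'E'
from h import *
g=np.load('grasp.npy');s=env.get_state();print('to grasp',rel(g[:3],Rq(g[3:])),s['wrist_force'],s['ft_torque'])
E
```

```text
to grasp [-0.001 -0.002  0.044 -0.002  0.002 -0.003] [ 0.59433644  0.67255813 -3.98325848] [ 0.07330943  0.22120356 -0.00828737]
```

Nothing has touched yet. I lower gently to the floor.

>>> {"name": "jog_arm", "arguments": {
  "motion": [-0.001,-0.002,0.015,0,0,0,0,-0.001,-0.002,0.03,0,0,0,0,-0.001,-0.002,0.038,0,0,0,0,-0.001,-0.002,0.043,0,0,0,0,-0.001,-0.002,0.043,0,0,0,0]
}}

```text
clock: 17.02
tcp_pos: [0.4476, -0.2362, 0.1848]
orientation: [0.005, 0.996, -0.002, 0.086]
wrist_force: [-0.4, 0.1, -4.4]
finger_gap: 0.0133
grip_force: 108.9
```

>>> {"name": "jog_arm", "arguments": {
  "motion": [0,0,0.003,0,0,0,0,0,0,0.006,0,0,0,0,0,0,0.008,0,0,0,0,0,0,0.008,0,0,0,0]
}}

```text
clock: 17.52
tcp_pos: [0.4482, -0.2364, 0.1841]
orientation: [0.006, 0.996, -0.002, 0.087]
wrist_force: [-2.2, 2.0, 5.4]
finger_gap: 0.0134
grip_force: 109.9
```

The floor is reached with about 10 N of contact. I ease off 0.6 mm and release.

>>> {"name": "jog_arm", "arguments": {
  "motion": [0,0,-0.003,0,0,0,0,0,0,-0.003,0,0,0,0,0,0,-0.003,0,0,0,0.2,0,0,-0.003,0,0,0,0.25,0,0,-0.003,0,0,0,0.35,0,0,-0.003,0,0,0,0.5,0,0,-0.003,0,0,0,0.8,0,0,-0.003,0,0,0,1,0,0,-0.003,0,0,0,1,0,0,-0.003,0,0,0,1,0,0,-0.003,0,0,0,1],
  "newtons": 40
}}

```text
clock: 18.9
tcp_pos: [0.4477, -0.2362, 0.1837]
orientation: [0.005, 0.996, -0.002, 0.086]
wrist_force: [-0.2, 1.1, 1.0]
finger_gap: 0.0853
grip_force: 0.0
```

```bash
python3 - <<'E'
from h import *
s=env.get_state();print(s['finger_gap'],s['wrist_force'])
w=snap('wrist','w8');A=cv2.imread('pics/w2.png').astype(int);B=w[:,:,::-1].astype(int)
h=cv2.cvtColor(w,cv2.COLOR_RGB2HSV);m=(h[:,:,0]>=15)&(h[:,:,0]<=28)&(h[:,:,1]>150)
h2=cv2.cvtColor(cv2.imread('pics/w2.png'),cv2.COLOR_BGR2HSV);m2=(h2[:,:,0]>=15)&(h2[:,:,0]<=28)&(h2[:,:,1]>150)
for r in range(230,430,30):
    print(r,*[(x.min(),x.max()) for x in(np.where(k[r,285:350])[0]+285 for k in(m,m2)) if len(x)])
print((abs(A-B).max(2)>60)[150:280,60:400].mean())
E
```

```text
0.08534268853650097 [-0.21632004  1.0835622   0.99223819]
230 (np.int64(312), np.int64(324)) (np.int64(311), np.int64(321))
260 (np.int64(310), np.int64(332)) (np.int64(310), np.int64(330))
290 (np.int64(285), np.int64(336)) (np.int64(285), np.int64(335))
320 (np.int64(285), np.int64(338)) (np.int64(285), np.int64(336))
350 (np.int64(285), np.int64(349)) (np.int64(285), np.int64(348))
380 (np.int64(285), np.int64(349)) (np.int64(285), np.int64(349))
410 (np.int64(293), np.int64(349)) (np.int64(293), np.int64(349))
0.0748868778280543
```

The drift stands as it did at the start. Withdrawing along its axis.

>>> {"name": "jog_arm", "arguments": {
  "motion": [0,0,-0.1,0,0,0,1,0,0,-0.3,0,0,0,1,0,0,-0.55,0,0,0,1,0,0,-0.8,0,0,0,1,0,0,-0.95,0,0,0,1,0,0,-0.95,0,0,0,1,0,0,-0.95,0,0,0,1,0,0,-0.95,0,0,0,1]
}}

```text
clock: 19.95
tcp_pos: [0.4148, -0.2337, 0.3693]
orientation: [0.004, 0.996, -0.002, 0.085]
wrist_force: [0.5, -0.9, 0.0]
finger_gap: 0.0853
grip_force: 0.0
```

```bash
python3 - <<'E'
from h import *
s=env.get_state();print(s['tcp_pos'],s['wrist_force'])
a=snap('scene','s9');b=snap('top','t9')
def cmp(x,y,r):
    A=cv2.imread(f'pics/{x}.png').astype(int)[r[0]:r[1],r[2]:r[3]];B=cv2.imread(f'pics/{y}.png').astype(int)[r[0]:r[1],r[2]:r[3]]
    return (abs(A-B).max(2)>40).mean().round(4)
print('scene: drift/tinA',cmp('s0','s9',(100,200,250,290)),'tinB',cmp('s0','s9',(150,225,285,320)),'pins vs flush',cmp('s6','s9',(240,320,320,430)))
def brass(f,r):
    h=cv2.cvtColor(cv2.imread(f'pics/{f}.png'),cv2.COLOR_BGR2HSV)[r[0]:r[1],r[2]:r[3]]
    T=cv2.imread(f'pics/{f}.png')
    m=(h[:,:,0]>=17)&(h[:,:,0]<=28)&(h[:,:,1]>170);y,x=np.where(m);return m.sum(),x.mean()+r[2],y.mean()+r[0],y.min()+r[0]
for f in('s0','s9'):print(f,brass(f,(100,165,264,284)))
w=snap('wrist','w9')
for n,p in(('top',TOP),('foot',TOP-.24*D)):print(n,proj('wrist',p))
E
```

```text
[ 0.41478467 -0.23366958  0.36933129] [ 0.54185587 -0.8678128   0.00989117]
scene: drift/tinA 0.1212 tinB 0.0754 pins vs flush 0.0801
s0 (np.int64(78), np.float64(274.0769230769231), np.float64(135.56410256410257), np.int64(114))
s9 (np.int64(42), np.float64(274.1666666666667), np.float64(137.66666666666666), np.int64(115))
top [322.99097847 231.37839702]
foot [322.08492123 176.55596628]
```

```bash
python3 - <<'E'
from h import *
L=lambda f:cv2.imread(f'pics/{f}.png',0)
def shift(x,y,r):
    T=L(x)[r[0]:r[1],r[2]:r[3]];m=cv2.matchTemplate(L(y)[r[0]-8:r[1]+8,r[2]-8:r[3]+8],T,cv2.TM_CCOEFF_NORMED)
    _,v,_,p=cv2.minMaxLoc(m);return np.array(p)-8,round(v,3)
print('tinA',shift('s0','s9',(160,200,248,286)),'tinB',shift('s0','s9',(150,222,283,318)),'drift',shift('s0','s9',(104,165,264,284)))
print('pink',shift('s0','s9',(122,165,232,262)),'pins s6',shift('s6','s9',(240,320,320,430)),'pins s0',shift('s0','s9',(240,320,320,430)))
print('top tins',shift('t0','t9',(262,310,368,420)),shift('t0','t9',(265,303,412,465)),'hammer',shift('t0','t9',(140,245,345,440)))
print(env.get_state()['clock'])
print(env.hand_in())
E
```

```text
tinA (array([0, 0]), 0.96) tinB (array([0, 0]), 0.882) drift (array([0, 1]), 0.659)
pink (array([0, 1]), 0.466) pins s6 (array([0, 0]), 0.94) pins s0 (array([0, 0]), 0.908)
top tins (array([0, 0]), 0.95) (array([0, 0]), 0.809) hammer (array([0, 0]), 0.879)
20.1
the job is handed in; nothing more can be done
None
```

I pushed the ejector set fully home with the drift, which stopped hard at about 29 N with the pins flush. I then lowered the drift to the floor of tin_a and let it go; before/after images show no movement of the tins or hammer (shadows blur the pink cans), and I handed in at 20.1 s.

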